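# Sweep rock chips off the sorting plate

### The arm

A 6-joint arm with a two-finger parallel gripper is mounted at the origin on the work surface. World frame = base frame: x ahead of the robot, y to its left, z up, the work surface at z = 0. Lengths are in m, angles in rad, forces in N, time in s.
With the tool pointing down it reaches from about 0.275 to 0.825 m from the base axis. Payload 5.2 kg.
Tool frame: the origin (TCP) lies at the very end of the fingers, on their centre line; the grasp point (between the pads) lies 19 mm behind it; z points along the fingers, y is the line along which they close (so a half turn about z gives the same grasp; the last joint's range is limited). The gripper opens to 93 mm and grips with 3 to 60 N. Pads are 15 mm wide; open, the fingers measure 128 mm over their backs; the gripper's body (75 mm by 188 mm) begins 65 mm behind the grasp point.
Start: joints at [1.118, 0.259, 1.535, -0, 1.348, -0.203], TCP at [0.136, 0.533, 0.219] pointing down, gripper open.
Joint ranges: [-3.14, 3.14], [-0.91, 2.08], [0.19, 2.58], [-1.22, 4.36], [0.22, 2.71], [-3.12, 3.12]. Speed limits (rad/s): [2.57, 2.57, 3.14, 3.14, 3.14, 3.14].

### API

Orientations are given as a 3x3 rotation matrix whose columns are the frame's x, y, z axes.
In Python, from bench import env gives the robot as it stands.
- The arm moves only by the tool step_arm, never from a script. Its argument "series" is text: rows parted by semicolons, each of 7 numbers parted by spaces: the shift along the tool's x, y, z as a fraction of full scale, then the turn, a rotation vector about the tool's x, y, z as a fraction of full scale, then the closure, from 0 (fully open) to 1 (shut). In form: x y z ax ay az hand; .... A call has 1 to 10 rows; each row shifts and turns the commanded pose from where the row before left it, along the tool's axes as they then stand; what a row does not reach is not made up. Full scale, the value 1, is 0.025 m for a shift and 6 degrees for a turn. A row lasts 1/8 s, in which the tool goes at most 62.5 mm and 10.7 degrees, less where a joint would pass 70% of its speed; a pose out of reach is approached as far as the arm can. A call with a number of a shift or a turn outside -1 to 1 is refused whole. A call with a gripper value outside its range is refused whole. The fingers move at their own pace and stop on an object; the grip force is fixed at half the most. Time passes only in rows, so rows that do not move let the fingers close. It gives the time, the measured TCP pose, the force, the opening and the grip force at its end, in the units of the state.
- env.observe(): the state, without advancing time (a new reading comes with each control period).
- env.get_image(name): name is "side" or "top"; returns a dict with "color" (400x640x3 uint8, red, green, blue), "fov_y" (degrees; the focal length in pixels is half the picture's height over the tangent of half this angle, whatever the lens; pixels are square), "cx", "cy" (the principal point, pixels), "k1" (the pictures are not rectified: a ray, as slopes to the right and down, at radius r is drawn at 1 + k1 r^2 times it, then the intrinsics apply), "R" (3x3) and "t" (3): a world point X has camera coordinates R X + t. Camera axes: x right, y down, z forward; pixel columns grow to the right and rows downward; lengths in m; the calibration is good to about 2 mm. A picture is of the moment at which its call begins. There is no depth.
- env.hand_in(): hands the job in; it is judged then, once.
Trained networks look in a picture, given as the dict that the camera call returned (one of the last four; its "shot" number tells which), for a name from the list of things; names that differ only in an ending like _2 or _b are one class to them, and where a whole thing is asked for, a point or a joint stands for the part that bears it (a point fixed in the world has none). Each returns a list of dicts, best first, with "confidence" (0 to 1); they miss things now and then, are a little off and sometimes report something else, mostly with a low value. They report only what shows in the picture. A call takes as long as a camera call. They do not tell look-alikes from the thing itself.
- env.look_for(query, picture): "box" ([left, top, width, height] as shares, 0 to 1, of the picture: columns of its width, rows of its height, round what is visible of it).
- env.silhouettes(query, picture): "region" (400x640 bool, what is visible of it) and "box" ([left, top, width, height] as shares, 0 to 1, of the picture: columns of its width, rows of its height, round what is visible of it).
- env.tip_of(query, picture): "xy" ([column, row] as shares, 0 to 1, of the picture: columns of its width, rows of its height: a listed point, or the origin of a listed thing).
The state is a dict: "t": time; "qpos": joint angles; "qvel": joint speeds; "joint_efforts": joint torques, N m; "eef_pos": TCP position; "tcp_rot": TCP orientation; "contact_force": force on the tool from outside, world axes, zero at the start; "moment": the same for the moment, N m; "opening": finger opening in m; "gripper_force": force on a finger pad.
Only numpy, scipy, OpenCV 4.12 (cv2) and the standard library are available. Lean on these libraries where they do the work, as an engineer would, in place of code of your own. Each camera call takes 0.05 s, during which the arm holds its last target. There are 200 camera calls.

### The job

Rock chips are left on the white plate of the green sorting station. Take the blue scraper block from its mat and use it to sweep every chip over the plate's open edge into the black catch trough, never touching a chip with the robot itself; then stand the scraper back upright in the middle of its mat, lengthwise, and let go. Leave the other things on the bench where they are.

Things in the scene. Friction and masses are not known exactly. Their poses are not given: they have to be found in the camera images.
- station: fixed green sorting station, 310 x 166 mm; origin on the bench under its centre, z up, x = sweeping direction, from its closed back to the trough (within 0.4 rad of world +y). White plate 60 mm above the bench, x = -149 to 50 mm. Side walls (inner faces y = +-75 mm, whole length) and back wall (x = -155 to -149) rise 74 mm above the bench. No chip lies behind x = -75 mm
- plate_edge (a point): middle of the plate's open edge (station x = 50 mm), on the plate's top surface, 60 mm above the bench; axes as the station's. Past it the plate drops into the trough
- trough (a point): middle of the black trough floor, 6 mm above the bench; axes as the station's. The trough is 99 mm (station x = 50 to 149) by 150 mm (y), its outer wall 62 mm high above the bench
- chip1: loose faceted rock chip 1, red-brown, about 36 mm across and 18 mm tall, about 15 to 31 g; origin at its middle; starts flat on the white plate, anywhere from 75 mm short of the station's origin to 45 mm beyond it along the station's x
- chip2: loose faceted rock chip 2, copper-coloured, about 34 mm across and 20 mm tall, about 15 to 31 g; origin at its middle; starts flat on the white plate, anywhere from 75 mm short of the station's origin to 45 mm beyond it along the station's x
- chip3: loose faceted rock chip 3, red-brown, about 32 mm across and 18 mm tall, about 15 to 31 g; origin at its middle; starts flat on the white plate, anywhere from 75 mm short of the station's origin to 45 mm beyond it along the station's x
- chip4: loose faceted rock chip 4, dark brown, about 36 mm across and 20 mm tall, about 15 to 31 g; origin at its middle; starts flat on the white plate, anywhere from 75 mm short of the station's origin to 45 mm beyond it along the station's x
- chip5: loose faceted rock chip 5, grey, about 32 mm across and 16 mm tall, about 15 to 31 g; origin at its middle; starts flat on the white plate, anywhere from 75 mm short of the station's origin to 45 mm beyond it along the station's x
- scraper: loose blue scraper block, black underneath, 0.2 to 0.4 kg; origin at the centre of its underside, z up, y along its length. Foot: 30 mm thick (x), 136 mm long (y), 32 mm high. Centred on it a grip rib, 24 mm (x) by 80 mm (y), 32 to 82 mm above the underside: pinch it across x from above. Starts standing on the mat, lengthwise; both faces are alike
- mat: dark rubber mat fixed to the bench, 90 mm (x) x 190 mm (y), 4 mm thick; origin at the centre of its underside, on the bench. At the left or at the right of the station, its x within about 0.3 rad of world y
- slide_box: bystander: open wooden slide box, 100 x 160 x 40 mm, origin under its centre; on the side of the station where the mat is not
- jar: bystander: sample jar, 68 mm across, 90 mm tall, origin under its centre
- specimen: bystander: red rock specimen, 110 mm across, 60 mm tall, origin under its centre
- mouse: bystander: black computer mouse, 110 x 60 x 33 mm, origin under its centre
- slide_holder: bystander: flat black slide holder, 140 x 60 x 13 mm, origin under its centre
Mind the look-alikes: they are no part of the job. Leave any purple or yellow look-alike of the chip1 alone.

How it is judged:
By the outcome, as a careful person would: the job done as asked, in the order asked, and still so for the second after the job is handed in, with the robot touching nothing.
It also fails if it takes over 56 s, if anything falls off the work surface, if the arm or the gripper's body presses on something with over 40 N, if the wrist force passes 120 N, or if a joint passes its speed limit or range.

## Working session

There is one attempt and no reset: what is moved stays moved. The work goes in short steps, Python scripts to look and compute and a tool call to move; the robot and the scene stay as the last step left them, time stands still between calls to the robot, and variables do not carry over. Pictures are saved under pics/ and viewed, at most 10 in all, crops included, and the job is handed in when it is done.

Besides the shell and the picture viewer there is one more tool, called after ">>>" as name(argument=value, ...) on one line, values as JSON. step_arm: Moves the arm, as the interface text tells. Shift numbers are shares of 0.025 m and turn numbers shares of 6 degrees, none past 1 either way. Its arguments: {"type":"object","properties":{"series":{"type":"string"}},"required":["series"]}

```bash
mkdir -p pics; cat > h.py <<'E'
import numpy as np, cv2
from bench import env
def cam(p):
    f=200/np.tan(np.radians(p["fov_y"])/2); return f
def proj(p,X):
    X=np.atleast_2d(X); c=X@np.array(p["R"]).T+np.array(p["t"]); s=c[:,:2]/c[:,2:]
    r2=(s**2).sum(1,keepdims=True); return s*(1+p["k1"]*r2)*cam(p)+[p["cx"],p["cy"]]
def ray(p,uv):
    d=(np.array(uv,float)-[p["cx"],p["cy"]])/cam(p); s=d.copy()
    for _ in range(20): s=d/(1+p["k1"]*(s@s))
    R=np.array(p["R"]); v=R.T@np.array([*s,1]); return -R.T@np.array(p["t"]), v/np.linalg.norm(v)
def onz(p,uv,z):
    o,v=ray(p,uv); return o+v*(z-o[2])/v[2]
def tri(p1,u1,p2,u2):
    o,v=ray(p1,u1);q,w=ray(p2,u2)
    A=np.stack([v,-w],1); s=np.linalg.lstsq(A,q-o,rcond=None)[0]
    a=o+s[0]*v;b=q+s[1]*w; return (a+b)/2, np.linalg.norm(a-b)
def save(p,n,box=None,k=1):
    im=p["color"][:,:,::-1]
    if box: x,y,w,h=box; im=im[y:y+h,x:x+w]
    cv2.imwrite("pics/"+n,cv2.resize(im,None,fx=k,fy=k,interpolation=cv2.INTER_CUBIC))
def px(xy): return np.array(xy)*[640,400]
E
python3 - <<'E'
from h import *
np.set_printoptions(precision=3,suppress=True)
a=env.get_image("top");b=env.get_image("side")
save(a,"t0.png");save(b,"s0.png")
for p in(a,b): print(p["fov_y"],p["k1"],-np.array(p["R"]).T@p["t"],np.array(p["R"])[2])
for n in "scraper mat station plate_edge trough slide_box jar specimen mouse slide_holder chip1 chip2 chip3 chip4 chip5".split():
    r=[env.tip_of(n,p) for p in(a,b)]
    print(n,[[(px(d["xy"]).round(1).tolist(),round(d["confidence"],2)) for d in q[:3]] for q in r], *(tri(a,px(r[0][0]["xy"]),b,px(r[1][0]["xy"])) if r[0] and r[1] else ()))
print(env.observe())
E
```

```text
57.13548700290251 -0.036142277281323645 [0.509 0.002 0.923] [ 0.061  0.002 -0.998]
47.55361390506301 0.03187522077058739 [ 0.386 -0.774  0.688] [ 0.145  0.767 -0.625]
scraper [[([203.4, 214.8], 0.64), ([303.7, 219.3], 0.45)], [([309.5, 145.6], 0.72)]] [0.538 0.278 0.024] 0.023732853476905867
mat [[([197.3, 207.6], 0.83)], [([303.8, 148.2], 0.71)]] [ 0.541  0.305 -0.002] 0.006627724981342671
station [[([306.1, 220.6], 0.8)], [([313.9, 211.9], 0.93)]] [ 0.52   0.028 -0.003] 0.002547245239757761
plate_edge [[([286.6, 222.1], 0.64), ([307.2, 218.3], 0.62)], [([308.8, 178.3], 0.59)]] [0.515 0.072 0.064] 0.0025456173922774744
trough [[([268.5, 228.0], 0.88)], [([299.6, 184.1], 0.92), ([305.3, 205.8], 0.51)]] [0.5   0.12  0.013] 0.0023849582539899267
slide_box [[([444.1, 223.0], 0.93), ([266.3, 227.9], 0.69)], [([345.5, 336.5], 0.74), ([445.4, 303.9], 0.25)]] [ 0.522 -0.318  0.002] 0.0007868066195524235
jar [[([190.4, 142.2], 0.69)], [([359.9, 138.6], 0.71), ([328.4, 178.1], 0.42), ([297.6, 190.0], 0.26)]] [ 0.709  0.33  -0.   ] 0.004570565362022533
specimen [[([429.2, 143.1], 0.87)], [([44
[... 1136 characters left out ...]
37.9], 0.69), ([327.8, 285.6], 0.69), ([331.4, 234.4], 0.63)], [([247.0, 232.4], 0.71), ([323.3, 201.0], 0.69), ([249.2, 255.9], 0.58)]] [ 0.417  0.046 -0.064] 0.11134143992808314
{'t': 1.6, 'qpos': array([ 1.118,  0.259,  1.535,  0.   ,  1.348, -0.203]), 'qvel': array([-0.001,  0.001, -0.001, -0.001,  0.001, -0.002]), 'joint_efforts': array([  0.   , -43.719, -28.43 ,   0.072,   0.031,   0.   ]), 'eef_pos': array([0.136, 0.533, 0.219]), 'tcp_rot': array([[-0.969,  0.247,  0.   ],
       [ 0.247,  0.969,  0.   ],
       [-0.   ,  0.   , -1.   ]]), 'contact_force': array([-0.743, -0.137, -0.356]), 'moment': array([-0.067,  0.029,  0.001]), 'gripper_force': 0.0, 'opening': 0.09286816756633563}
```

View pics/t0.png

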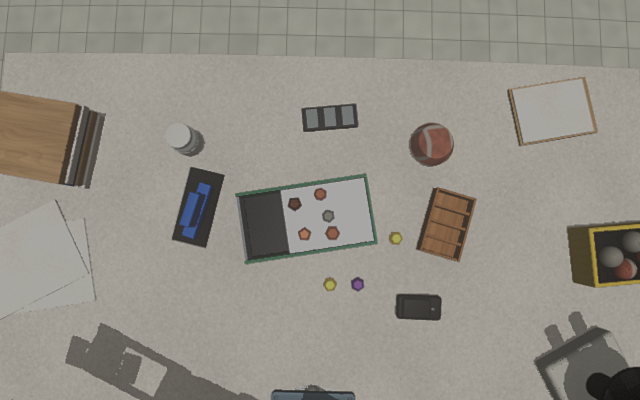

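View pics/s0.png

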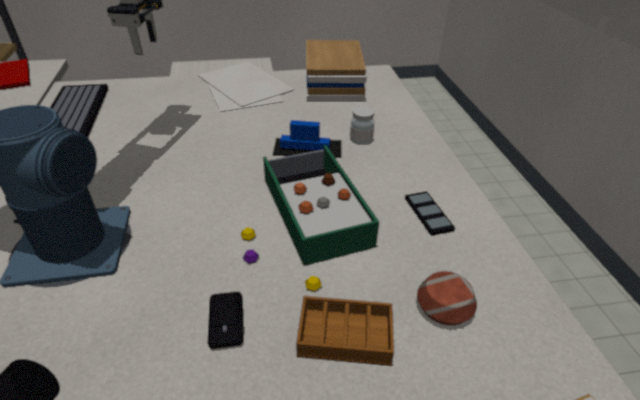

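Target is the blue block at top-view (199,207) on the mat. The table books (paper/blue stripe), the purple (358,284) and yellow (396,238),(330,285) pieces are look-alikes of no interest. The five chips on the plate are at (320,194),(295,204),(328,216),(304,234),(332,233).

```bash
cat > fit.py <<'E'
from h import *
from scipy.optimize import minimize
def box(x,y,z0,z1): return np.array([[sx*x/2,sy*y/2,z] for sx in(-1,1) for sy in(-1,1) for z in(z0,z1)])
SCR=[box(.03,.136,0,.032),box(.024,.08,.032,.082)]; MAT=[box(.09,.19,0,.004)]; STA=[box(.31,.166,0,.074)]
def render(p,parts,q,k=4):
    x,y,z,w=q; R=np.array([[np.cos(w),-np.sin(w),0],[np.sin(w),np.cos(w),0],[0,0,1]]); m=np.zeros((400*k,640*k),np.uint8)
    for b in parts:
        u=(proj(p,b@R.T+[x,y,z])+.5)*k-.5
        cv2.fillConvexPoly(m,cv2.convexHull(np.round(u*16).astype(np.int32)),255,shift=4)
    return cv2.resize(m,(640,400),interpolation=cv2.INTER_AREA)/255.
def fit(parts,pm,q0,fixz=None):
    def c(v):
        q=[v[0],v[1],fixz if fixz is not None else v[3],v[2]]; s=0
        for p,m in pm:
            r=render(p,parts,q); s+=1-np.minimum(r,m).sum()/np.maximum(r,m).sum()
        return s
    v=[q0[0],q0[1],q0[3]]+([] if fixz is not None else [q0[2]])
    S=np.vstack([v]+[np.array(v)+d for d in np.diag([.015,.015,.12,.015][:len(v)])])
    o=minimize(c,v,method="Nelder-Mead",options=dict(initial_simplex=S,xatol=1e-4,fatol=1e-4)); return o.x,o.fun
def blue(p,lo=(105,110,40),hi=(125,255,255)):
    m=cv2.inRange(cv2.cvtColor(p["color"],cv2.COLOR_RGB2HSV),lo,hi)
    n,l,s,c=cv2.connectedComponentsWithStats(m); return l,s,c
def scrmask(p,near):
    l,s,c=blue(p); i=1+np.argmin(np.hypot(*(c[1:]-near).T)-np.sqrt(s[1:,4])*3); return (l==i).astype(float)
E
python3 - <<'E'
from fit import *
np.set_printoptions(precision=4,suppress=True)
a=env.get_image("top");b=env.get_image("side")
ms=[(a,scrmask(a,(199,207))),(b,scrmask(b,(305,138)))]
print([m.sum() for _,m in ms])
q=[.541,.305,.004,-.25]
for w in(-.25,): 
  print("scr",fit(SCR,ms,q,.004),fit(SCR,ms,q))
st=[(p,env.silhouettes("station",p)[0]["region"].astype(float)) for p in(a,b)]
print("sta",fit(STA,st,[.52,.028,0,1.7],0.),fit(STA,st,[.52,.028,0,1.7]),fit(STA,st[:1],[.52,.028,0,1.7],0.),fit(STA,st[1:],[.52,.028,0,1.7],0.))
mt=[(a,np.maximum(env.silhouettes("mat",a)[0]["region"],ms[0][1]))]
r=fit(MAT,mt,[.541,.305,0,-.25],0.);print("mat",r)
im=a["color"].copy();s=fit(SCR,ms,q,.004)[0];t=fit(STA,st,[.52,.028,0,1.7],0.)[0]
ims=[]
for p,bx in((a,(160,150,220,125)),(b,(220,100,220,165))):
    im=p["color"].copy()
    big=cv2.resize(im,None,fx=3,fy=3,interpolation=cv2.INTER_CUBIC)
    for P,v,z in((SCR,s,.004),(STA,t,0),(MAT,r[0],0)):
        for part in P:
            mk=render(p,[part],[v[0],v[1],z,v[2]]); c,_=cv2.findContours((cv2.resize(mk,None,fx=3,fy=3)>.5).astype(np.uint8),0,1); cv2.drawContours(big,c,-1,(255,255,0),1)
    x,y,w,h=[3*k for k in bx]; ims.append(big[y:y+h,x:x+w])
cv2.imwrite("pics/o0.png",np.vstack(ims)[:,:,::-1][:600] if 0 else cv2.resize(np.vstack(ims),None,fx=.68,fy=.68)[:,:,::-1])
E
```

```text
[np.float64(675.0), np.float64(1015.0)]
scr (array([ 0.5393,  0.3   , -1.9139]), np.float64(0.6084092858318394)) (array([ 0.5395,  0.3027, -1.8692, -0.0016]), np.float64(0.5994451338121779))
sta (array([0.5243, 0.0273, 1.7474]), np.float64(0.20552045517004425)) (array([0.524 , 0.0273, 1.7446, 0.0016]), np.float64(0.205953254642953)) (array([0.5241, 0.0265, 1.7452]), np.float64(0.0783412543578349)) (array([0.5244, 0.0296, 1.747 ]), np.float64(0.12254000889348038))
mat (array([ 0.5465,  0.3019, -1.7827]), np.float64(0.26642838644320976))
```

View pics/o0.png

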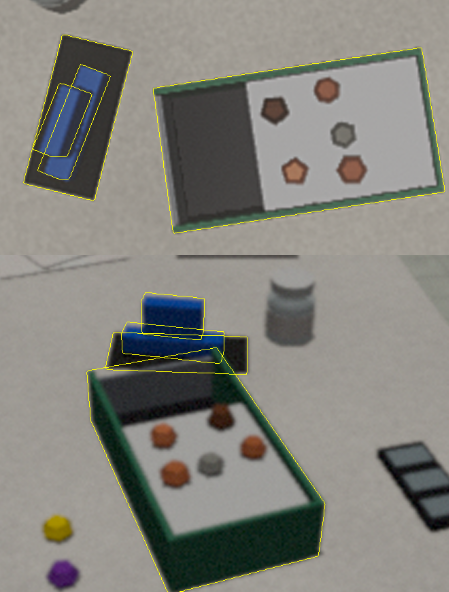

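The station outline (top pic ~(306,219)) and the mat outline match. The scraper fit began from the wrong yaw, so I will refit it.

```bash
python3 - <<'E'
from fit import *
np.set_printoptions(precision=4,suppress=True)
a=env.get_image("top");b=env.get_image("side")
def mk(p,bx):
    h=cv2.cvtColor(p["color"],cv2.COLOR_RGB2HSV); m=cv2.inRange(h,(100,80,30),(130,255,255))/255.; o=m*0; x,y,w,hh=bx; o[y:y+hh,x:x+w]=m[y:y+hh,x:x+w]; return o
ms=[(a,mk(a,(165,160,65,95))),(b,mk(b,(265,110,85,55)))]
q=[.541,.302,.004,-1.78]
print([m.sum() for _,m in ms])
print("scr",fit(SCR,ms,q,.004),fit(SCR,ms,q),fit(SCR,ms[:1],q,.004),fit(SCR,ms[1:],q,.004))
s=fit(SCR,ms,q,.004)[0]; r=[.5465,.3019,-1.7827]
mt=[(a,np.maximum(env.silhouettes("mat",a)[0]["region"],ms[0][1]))]
# dark mat mask
g=a["color"].max(2); dm=np.zeros((400,640)); dm[160:255,165:230]=(g<75)[160:255,165:230]; dm=np.maximum(dm,ms[0][1])
rr=fit(MAT,[(a,dm)],[.541,.302,0,-1.78],0.); print("mat dark",rr); r=rr[0]
ims=[]
for p,bx in((a,(160,155,75,100)),(b,(260,100,90,65))):
    big=cv2.resize(p["color"],None,fx=5,fy=5,interpolation=cv2.INTER_CUBIC)
    for P,v,z in((SCR,s,.004),(MAT,r,0)):
        for part in P:
            m=render(p,[part],[v[0],v[1],z,v[2]]); c,_=cv2.findContours((cv2.resize(m,None,fx=5,fy=5)>.5).astype(np.uint8),0,1); cv2.drawContours(big,c,-1,(255,255,0),1)
    x,y,w,h=[5*k for k in bx]; i=big[y:y+h,x:x+w]; ims.append(cv2.copyMakeBorder(i,0,500-i.shape[0],0,0,0))
cv2.imwrite("pics/o1.png",np.hstack(ims)[:,:800,::-1])
for n in((.5,"chip"),):
    for p in(a,b):
        print([(px(d["xy"]).round(0).tolist(),onz(p,px(d["xy"]),.069)[:2].round(3).tolist()) for d in env.tip_of("chip1",p)])
E
```

```text
[np.float64(781.0), np.float64(1072.0)]
scr (array([ 0.5384,  0.2979, -1.8885]), np.float64(0.4856846132410969)) (array([ 0.5385,  0.2995, -1.8803,  0.001 ]), np.float64(0.4816685796234429)) (array([ 0.5384,  0.2991, -1.8534]), np.float64(0.3214631791240513)) (array([ 0.5389,  0.3014, -1.7495]), np.float64(0.16437441580985446))
mat dark (array([ 0.5481,  0.302 , -1.7791]), np.float64(0.05816494502406089))
[([331.0, 285.0], [0.373, -0.034]), ([357.0, 283.0], [0.379, -0.095]), ([302.0, 237.0], [0.481, 0.034]), ([398.0, 236.0], [0.489, -0.187]), ([319.0, 191.0], [0.587, -0.001]), ([330.0, 215.0], [0.532, -0.028]), ([333.0, 236.0], [0.485, -0.036])]
[([326.0, 180.0], [0.553, 0.051]), ([306.0, 204.0], [0.495, -0.027]), ([323.0, 202.0], [0.533, -0.027]), ([248.0, 252.0], [0.366, -0.153]), ([248.0, 234.0], [0.367, -0.101]), ([314.0, 285.0], [0.476, -0.252]), ([345.0, 195.0], [0.584, -0.01])]
```

View pics/o1.png

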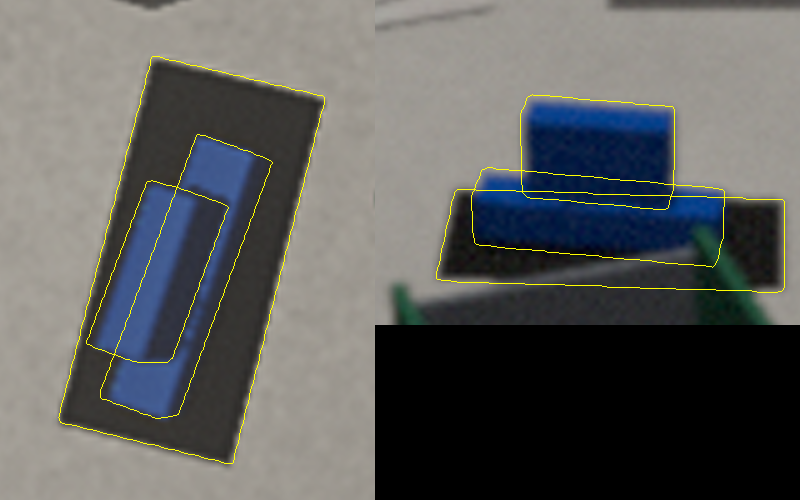

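The mat fit is right. The scraper's dark rib side was missed in the top mask at crop (200,250), so I'll fix it with a B−R mask.

```bash
python3 - <<'E'
from fit import *
np.set_printoptions(precision=4,suppress=True)
a=env.get_image("top");b=env.get_image("side")
def mk(p,bx,t=5):
    c=cv2.GaussianBlur(p["color"],(3,3),0).astype(int); m=((c[:,:,2]-c[:,:,0])>t).astype(np.uint8); m=cv2.morphologyEx(m,3,np.ones((3,3))); o=np.zeros((400,640)); x,y,w,hh=bx; o[y:y+hh,x:x+w]=m[y:y+hh,x:x+w]; return o
for t in(5,10,15):
    ms=[(a,mk(a,(165,160,65,95),t)),(b,mk(b,(265,110,85,55),t))]
    q=[.541,.302,.004,-1.78]
    print([m.sum() for _,m in ms])
    print("scr",fit(SCR,ms,q,.004),fit(SCR,ms,q),fit(SCR,ms[:1],q,.004),fit(SCR,ms[1:],q,.004))
E
```

```text
[np.float64(1125.0), np.float64(1565.0)]
scr (array([ 0.5387,  0.2978, -1.8601]), np.float64(0.27505957375734624)) (array([ 0.5389,  0.2977, -1.8599,  0.0042]), np.float64(0.27566394485387535)) (array([ 0.5387,  0.2976, -1.8575]), np.float64(0.05836736751878191)) (array([ 0.539 ,  0.2974, -1.8839]), np.float64(0.2160597110833754))
[np.float64(1068.0), np.float64(1354.0)]
scr (array([ 0.5388,  0.2984, -1.8678]), np.float64(0.23926027728771215)) (array([ 0.5392,  0.2987, -1.8589,  0.0037]), np.float64(0.2403508085345618)) (array([ 0.5382,  0.2976, -1.8628]), np.float64(0.09307555784368204)) (array([ 0.5391,  0.2987, -1.8743]), np.float64(0.14589889577101411))
[np.float64(954.0), np.float64(1233.0)]
scr (array([ 0.5391,  0.2985, -1.8739]), np.float64(0.3029413212374784)) (array([ 0.5394,  0.2998, -1.8635,  0.0029]), np.float64(0.3020851006531392)) (array([ 0.5382,  0.2984, -1.8644]), np.float64(0.18045868527484665)) (array([ 0.5399,  0.2993, -1.868 ]), np.float64(0.11962963401074067))
```

>>> step_arm(series="0 0 0 0 0 0.39 0; -0.95 -0.23 0 0 0 0 0; -0.95 -0.23 0 0 0 0 0; -0.95 -0.23 0 0 0 0 0; -0.95 -0.23 0 0 0 0 0; -0.95 -0.23 0 0 0 0 0; -0.95 -0.23 0 0 0 0 0; -0.95 -0.23 0 0 0 0 0; -0.95 -0.23 0 0 0 0 0; -0.95 -0.23 0 0 0 0 0")

```text
t: 3.45
eef_pos: [0.3266, 0.4217, 0.2187]
tcp_rot: [[-0.958, 0.287, 0.0], [0.287, 0.958, 0.0], [-0.0, 0.0, -1.0]]
contact_force: [-1.0, 0.7, 0.0]
opening: 0.0931
gripper_force: 0.0
```

>>> step_arm(series="-0.95 -0.23 0 0 0 0 0; -0.95 -0.23 0 0 0 0 0; -0.95 -0.23 0 0 0 0 0; -0.95 -0.23 0 0 0 0 0; -0.95 -0.23 0 0 0 0 0; -0.95 -0.23 0 0 0 0 0; -0.95 -0.23 0 0 0 0 0; -0.95 -0.23 0 0 0 0 0; -0.95 -0.23 0.5 0 0 0 0; 0 0 0.5 0 0 0 0")

```text
t: 4.7
eef_pos: [0.5174, 0.3099, 0.1922]
tcp_rot: [[-0.957, 0.289, -0.0], [0.289, 0.957, -0.0], [0.0, -0.001, -1.0]]
contact_force: [0.2, -0.1, 0.2]
opening: 0.0933
gripper_force: 0.0
```

```bash
cat > go.py <<'E'
from h import *
import sys
# target x y z yaw(of tool y) -> turn share, then shifts in the turned tool axes
def go(x,y,z,w):
    s=env.observe(); R=np.array(s["tcp_rot"]); th=np.arctan2(R[1,1],R[0,1])
    dw=w-th; T=np.array([[-np.sin(w),np.cos(w),0],[np.cos(w),np.sin(w),0],[0,0,-1]])
    d=T@(np.array([x,y,z])-s["eef_pos"])/.025
    print("t",s["t"],"pos",s["eef_pos"],"yaw",th,"zax",R[:,2],"F",s["contact_force"],"open",s["opening"],"grip",s["gripper_force"])
    print("az",-np.degrees(dw)/6,"xyz",d)
np.set_printoptions(precision=4,suppress=True)
if len(sys.argv)>4: go(*map(float,sys.argv[1:5]))
E
python3 go.py .5388 .298 .05 1.28
```

```text
t 4.7 pos [0.5174 0.3099 0.1922] yaw 1.2778586286382212 zax [-0.0005 -0.0004 -1.    ] F [ 0.1967 -0.0874  0.2485] open 0.0932504663649697 grip 0.0
az -0.02044859023335147 xyz [-0.9567 -0.2115  5.6868]
```

>>> step_arm(series="-0.95 -0.21 0 0 0 0 0; 0 0 0.8 0 0 0 0; 0 0 0.8 0 0 0 0; 0 0 0.8 0 0 0 0; 0 0 0.8 0 0 0 0; 0 0 0.8 0 0 0 0; 0 0 0.8 0 0 0 0; 0 0 0.8 0 0 0 0; 0 0 0 0 0 0 0")

```text
t: 5.82
eef_pos: [0.5363, 0.2989, 0.0521]
tcp_rot: [[-0.958, 0.286, -0.003], [0.286, 0.958, -0.001], [0.003, -0.002, -1.0]]
contact_force: [0.5, 0.0, 0.1]
opening: 0.0929
gripper_force: 0.0
```

```bash
python3 - <<'E'
from h import *
import go
go.go(.5388,.298,.05,1.28)
a=env.get_image("top");b=env.get_image("side")
A=cv2.resize(a["color"][140:270,140:260],None,fx=3.3,fy=3.3,interpolation=2);B=cv2.resize(b["color"][60:190,240:350],None,fx=3.3,fy=3.3,interpolation=2)
cv2.imwrite("pics/g1.png",np.hstack([A,B])[:,:,::-1])
E
```

```text
t 5.825 pos [0.5363 0.2989 0.0521] yaw 1.280530394254658 zax [-0.0032 -0.0012 -1.    ] F [0.527  0.0468 0.0572] open 0.09288382111704914 grip 0.0
az 0.005064892044981266 xyz [-0.1048 -0.0072  0.0824]
```

View pics/g1.png

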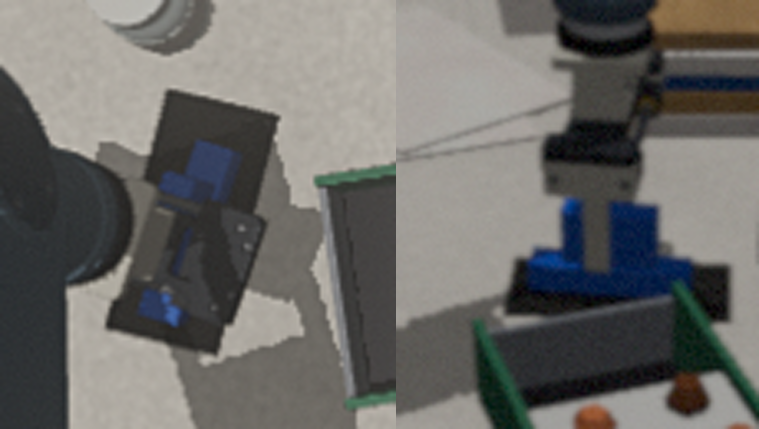

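The open fingers straddle the rib (crop finger at (597,235), rib 563–658), so I'll close and lift slightly.

>>> step_arm(series="-0.1 0 0 0 0 0 0; 0 0 0 0 0 0 1; 0 0 0 0 0 0 1; 0 0 0 0 0 0 1; 0 0 0 0 0 0 1; 0 0 0 0 0 0 1; 0 0 0 0 0 0 1")

```text
t: 6.8
eef_pos: [0.5395, 0.2987, 0.0536]
tcp_rot: [[-0.958, 0.287, -0.0], [0.287, 0.958, -0.0], [0.0, -0.0, -1.0]]
contact_force: [-0.4, -0.7, -0.2]
opening: 0.0376
gripper_force: 0.0
```

>>> step_arm(series="0 0 -0.5 0 0 0 1; 0 0 -1 0 0 0 1; 0 0 -1 0 0 0 1; 0 0 -1 0 0 0 1; 0 0 -1 0 0 0 1; 0 0 0 0 0 0 1")

```text
t: 7.55
eef_pos: [0.5408, 0.2992, 0.1687]
tcp_rot: [[-0.958, 0.286, 0.005], [0.287, 0.958, 0.002], [-0.004, 0.003, -1.0]]
contact_force: [-0.0, -0.4, -2.8]
opening: 0.0238
gripper_force: 29.9
```

```bash
python3 go.py .5445 -.0865 .16 1.7465
```

```text
t 7.55 pos [0.5408 0.2992 0.1687] yaw 1.2802320157572311 zax [ 0.0046  0.0015 -1.    ] F [-0.0216 -0.3569 -2.7635] open 0.023775497903686077 grip 29.882212579250336
az -4.4525312698638375 xyz [  2.5516 -15.2164   0.3492]
```

```bash
python3 - <<'E'
from fit import *
b=env.get_image("side"); s=env.observe(); x,y,z=s["eef_pos"]
c=cv2.GaussianBlur(b["color"],(3,3),0).astype(int); m=((c[:,:,2]-c[:,:,0])>25).astype(float)
u=proj(b,[x,y,z-.05])[0].astype(int); print(u)
k=np.zeros_like(m); k[u[1]-60:u[1]+50,u[0]-60:u[0]+60]=1; m*=k
for rel in np.arange(.036,.09,.006):
    r=render(b,SCR,[x,y,z-rel,1.28]); print(rel.round(3),(np.minimum(r,m).sum()/np.maximum(r,m).sum()).round(3))
o=fit(SCR,[(b,m)],[x,y,z-.055,1.28]); print(o)
rel=z-o[0][3]
big=cv2.resize(b["color"],None,fx=4,fy=4,interpolation=2)
q=o[0]
for part in SCR:
    mm=render(b,[part],[q[0],q[1],q[3],q[2]]); cc,_=cv2.findContours((cv2.resize(mm,None,fx=4,fy=4)>.5).astype(np.uint8),0,1); cv2.drawContours(big,cc,-1,(255,255,0),1)
cv2.imwrite("pics/g2.png",big[(u[1]-75)*4:(u[1]+55)*4,(u[0]-70)*4:(u[0]+70)*4,::-1])
E
```

```text
[304 111]
0.036 0.373
0.042 0.452
0.048 0.54
0.054 0.639
0.06 0.734
0.066 0.727
0.072 0.681
0.078 0.599
0.084 0.522
(array([0.54597348, 0.32731317, 1.41460844, 0.08817712]), np.float64(0.2212981017947392))
```

View pics/g2.png

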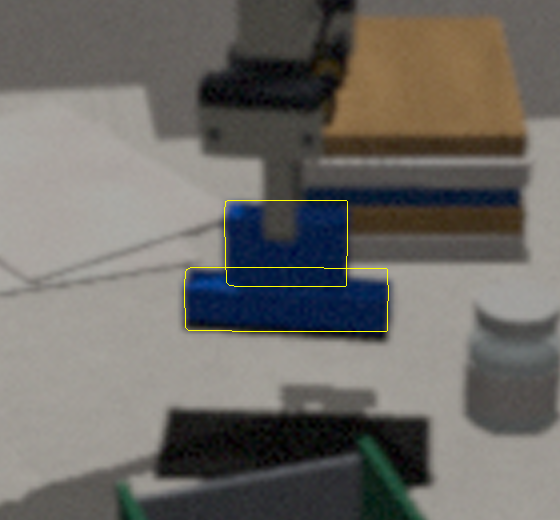

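>>> step_arm(series="0 0 -0.4 0 0 -0.89 1; 0 0 -0.4 0 0 -0.89 1; 0 0 0 0 0 -0.89 1; 0 0 0 0 0 -0.89 1; 0 0 0 0 0 -0.89 1; 0.16 -0.95 0 0 0 0 1; 0.16 -0.95 0 0 0 0 1; 0.16 -0.95 0 0 0 0 1; 0.16 -0.95 0 0 0 0 1; 0.16 -0.95 0 0 0 0 1")

```text
t: 8.85
eef_pos: [0.5394, 0.1774, 0.1843]
tcp_rot: [[-0.985, -0.175, -0.003], [-0.175, 0.985, -0.0], [0.003, 0.0, -1.0]]
contact_force: [-0.2, -0.1, -2.2]
opening: 0.0238
gripper_force: 29.9
```

>>> step_arm(series="0.16 -0.95 0 0 0 0 1; 0.16 -0.95 0 0 0 0 1; 0.16 -0.95 0 0 0 0 1; 0.16 -0.95 0 0 0 0 1; 0.16 -0.95 0 0 0 0 1; 0.16 -0.95 0 0 0 0 1; 0.16 -0.95 0 0 0 0 1; 0.16 -0.95 0 0 0 0 1; 0.16 -0.95 0 0 0 0 1; 0.16 -0.95 0 0 0 0 1")

```text
t: 10.1
eef_pos: [0.5415, -0.063, 0.1844]
tcp_rot: [[-0.985, -0.174, -0.003], [-0.174, 0.985, 0.001], [0.003, 0.001, -1.0]]
contact_force: [-0.6, 0.2, -3.3]
opening: 0.0239
gripper_force: 29.9
```

>>> step_arm(series="0.16 -0.95 0 0 0 0 1; 0 0 0 0 0 0 1; 0 0 0 0 0 0 1")

```text
t: 10.48
eef_pos: [0.5421, -0.0859, 0.1851]
tcp_rot: [[-0.985, -0.174, -0.002], [-0.174, 0.985, 0.001], [0.002, 0.002, -1.0]]
contact_force: [0.2, 0.4, -2.7]
opening: 0.0238
gripper_force: 29.9
```

```bash
cat > chk.py <<'E'
from fit import *
import go,sys
# overlay scraper (held rel below TCP) and station on both views; print station-frame coordinates
rel=float(sys.argv[1]); s=env.observe(); x,y,z=s["eef_pos"]; R=np.array(s["tcp_rot"]); w=np.arctan2(R[1,1],R[0,1])
go.go(.5445,-.0865,.122,1.7465)
d=np.array([x-.5243,y-.027]); e=np.array([np.cos(1.7465),np.sin(1.7465)]); print("station xy",d@e, d@[-e[1],e[0]])
ims=[]
for n,bx in(("top",(225,160,165,110)),("side",(240,90,165,175))):
    p=env.get_image(n); big=cv2.resize(p["color"],None,fx=3,fy=3,interpolation=2)
    for P,v in((SCR,[x,y,z-rel,w]),(STA,[.5243,.027,0,1.7465])):
        for part in P:
            m=render(p,[part],v); c,_=cv2.findContours((cv2.resize(m,None,fx=3,fy=3)>.5).astype(np.uint8),0,1); cv2.drawContours(big,c,-1,(255,255,0),1)
    X,Y,W,H=[3*k for k in bx]; ims.append(cv2.copyMakeBorder(big[Y:Y+H,X:X+W],0,525-H,0,0,0))
cv2.imwrite("pics/"+sys.argv[2],cv2.resize(np.hstack(ims),None,fx=.8,fy=.8,interpolation=3)[:,:,::-1])
E
python3 chk.py .062 c1.png
```

```text
t 10.475 pos [ 0.5421 -0.0859  0.1851] yaw 1.745853032574634 zax [-0.0019  0.0013 -1.    ] F [ 0.201   0.3862 -2.6521] open 0.02382567216341004 grip 29.88240748643875
az -0.006178083825985794 xyz [-0.0904 -0.0396  2.5246]
station xy -0.11429313558236459 0.002210265856726831
```

View pics/c1.png

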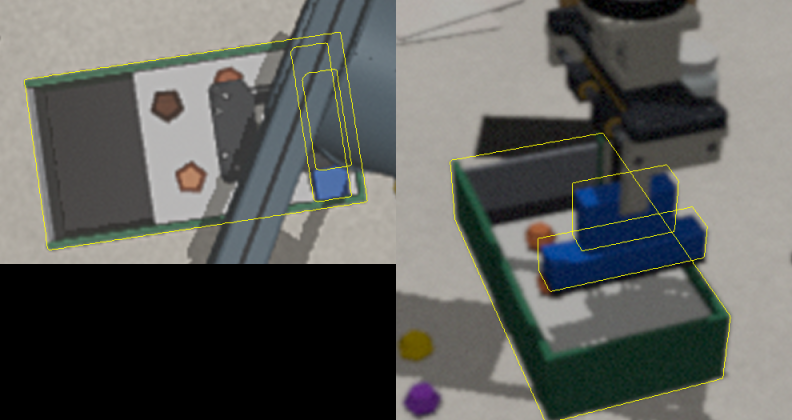

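The foot overlays well in both views (top end at (330,185), side foot (543–705)), so it fits in the channel. I'll lower it behind the chips.

>>> step_arm(series="-0.09 -0.04 0 0 0 0 1; 0 0 0.5 0 0 0 1; 0 0 0.5 0 0 0 1; 0 0 0.5 0 0 0 1; 0 0 0.4 0 0 0 1; 0 0 0.2 0 0 0 1; 0 0 0 0 0 0 1")

```text
t: 11.45
eef_pos: [0.545, -0.0872, 0.1333]
tcp_rot: [[-0.985, -0.174, -0.001], [-0.174, 0.985, 0.0], [0.001, 0.0, -1.0]]
contact_force: [-0.6, -0.0, -2.6]
opening: 0.0237
gripper_force: 29.9
```

>>> step_arm(series="0 0 0.08 0 0 0 1; 0 0 0.08 0 0 0 1; 0 0 0 0 0 0 1")

```text
t: 11.82
eef_pos: [0.5452, -0.0872, 0.1297]
tcp_rot: [[-0.985, -0.174, 0.0], [-0.174, 0.985, -0.0], [-0.0, -0.0, -1.0]]
contact_force: [0.6, -0.7, -1.5]
opening: 0.0236
gripper_force: 29.9
```

>>> step_arm(series="0 0 0.08 0 0 0 1; 0 0 0 0 0 0 1")

```text
t: 12.08
eef_pos: [0.5457, -0.0874, 0.1289]
tcp_rot: [[-0.985, -0.174, 0.002], [-0.174, 0.985, -0.001], [-0.001, -0.001, -1.0]]
contact_force: [-2.1, -0.0, 4.1]
opening: 0.0239
gripper_force: 29.9
```

>>> step_arm(series="0 0 0.08 0 0 0 1; 0 0 0 0 0 0 1")

```text
t: 12.32
eef_pos: [0.5459, -0.0884, 0.1285]
tcp_rot: [[-0.985, -0.175, 0.003], [-0.175, 0.985, -0.003], [-0.002, -0.003, -1.0]]
contact_force: [-5.7, -2.5, 13.7]
opening: 0.0239
gripper_force: 30.0
```

>>> step_arm(series="0 0 0.08 0 0 0 1; 0 0 0 0 0 0 1")

```text
t: 12.58
eef_pos: [0.546, -0.0889, 0.1282]
tcp_rot: [[-0.985, -0.175, 0.004], [-0.175, 0.985, -0.004], [-0.003, -0.005, -1.0]]
contact_force: [-9.4, -2.4, 25.1]
opening: 0.0236
gripper_force: 30.0
```

>>> step_arm(series="0 0 -0.1 0 0 0 0.5; 0 0 0 0 0 0 0.5; 0 0 0 0 0 0 0.5; 0 0 0.2 0 0 0 0.5; 0 0 0.3 0 0 0 0.5; 0 0 0 0 0 0 0.5")

```text
t: 13.32
eef_pos: [0.5444, -0.0869, 0.1124]
tcp_rot: [[-0.985, -0.174, -0.002], [-0.174, 0.985, 0.001], [0.002, 0.001, -1.0]]
contact_force: [0.2, -0.4, -0.4]
opening: 0.0464
gripper_force: 0.0
```

```bash
python3 go.py .5452 -.0872 .113 1.7465
```

```text
t 13.325 pos [ 0.5444 -0.0869  0.1124] yaw 1.746174632624148 zax [-0.0022  0.0008 -1.    ] F [ 0.1732 -0.3762 -0.3618] open 0.04644954194577478 grip 0.0
az -0.003107029571259826 xyz [-0.0286 -0.0158 -0.0231]
```

Close, wait for full grip, then raise 1 mm and start the sweep.

>>> step_arm(series="0 0 0 0 0 0 1; 0 0 0 0 0 0 1; 0 0 0 0 0 0 1; 0 0 0 0 0 0 1; 0 0 0 0 0 0 1; 0 0 -0.06 0 0 0 1; 0 0 0 0 0 0 1")

```text
t: 14.2
eef_pos: [0.5448, -0.087, 0.1149]
tcp_rot: [[-0.985, -0.175, -0.001], [-0.175, 0.985, 0.0], [0.001, 0.001, -1.0]]
contact_force: [0.0, -0.1, -2.6]
opening: 0.0242
gripper_force: 30.0
```

>>> step_arm(series="0 0.4 0 0 0 0 1; 0 0.4 0 0 0 0 1; 0 0 0 0 0 0 1")

```text
t: 14.58
eef_pos: [0.5413, -0.0663, 0.1151]
tcp_rot: [[-0.984, -0.176, -0.0], [-0.176, 0.984, 0.0], [0.0, 0.0, -1.0]]
contact_force: [-0.9, -0.8, -2.5]
opening: 0.0241
gripper_force: 30.0
```

```bash
python3 go.py .5138 .086 .1135 1.7465
```

```text
t 14.575 pos [ 0.5413 -0.0663  0.1151] yaw 1.7475355500707939 zax [-0.0005  0.0004 -1.    ] F [-0.9049 -0.7952 -2.5311] open 0.02408222072027574 grip 29.9589666724205
az 0.009888774755160895 xyz [0.0172 6.1904 0.0635]
```

>>> step_arm(series="0 0.3 0.03 0 0 0 1; 0 0.35 0 0 0 0 1; 0 0.35 0 0 0 0 1; 0 0.35 0 0 0 0 1; 0 0.35 0 0 0 0 1; 0 0.35 0 0 0 0 1; 0 0.35 0 0 0 0 1; 0 0.35 0 0 0 0 1; 0 0.35 0 0 0 0 1; 0 0 0 0 0 0 1")

```text
t: 15.82
eef_pos: [0.5279, 0.0096, 0.1144]
tcp_rot: [[-0.985, -0.175, -0.0], [-0.175, 0.985, 0.0], [0.0, 0.0, -1.0]]
contact_force: [-1.1, -0.4, -2.3]
opening: 0.0239
gripper_force: 30.0
```

>>> step_arm(series="0 0.35 0 0 0 0 1; 0 0.35 0 0 0 0 1; 0 0.35 0 0 0 0 1; 0 0.35 0 0 0 0 1; 0 0.35 0 0 0 0 1; 0 0.35 0 0 0 0 1; 0 0.35 0 0 0 0 1; 0 0.35 0 0 0 0 1; 0 0.35 0 0 0 0 1; 0 0 0 0 0 0 1")

```text
t: 17.08
eef_pos: [0.5142, 0.087, 0.1144]
tcp_rot: [[-0.984, -0.175, -0.0], [-0.175, 0.984, 0.0], [0.0, 0.0, -1.0]]
contact_force: [0.2, -0.2, -2.8]
opening: 0.0238
gripper_force: 30.0
```

```bash
python3 chk.py .0535 c2.png
```

```text
t 17.075 pos [0.5142 0.087  0.1144] yaw 1.7470963364276668 zax [-0.0001  0.0001 -1.    ] F [ 0.2167 -0.2268 -2.8154] open 0.02380983936852183 grip 29.958989024162292
az 0.005694593412536759 xyz [ 0.0202 -7.0452 -0.3048]
station xy 0.06084562417437384 -0.0005552890800405758
```

View pics/c2.png

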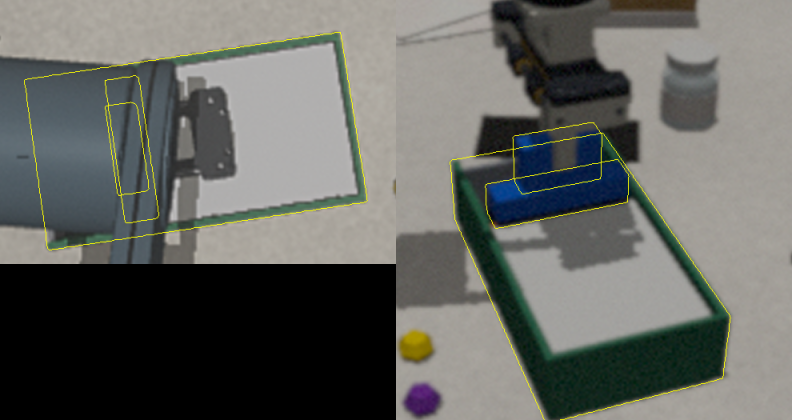

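The plate is clear, with a small orange sliver at side (490,226) near the foot's left end. I'll push 20 mm farther, lift and look.

>>> step_arm(series="0 0.3 0 0 0 0 1; 0 0.3 0 0 0 0 1; 0 0.2 0 0 0 0 1; 0 0 0 0 0 0 1; 0 0 -0.5 0 0 0 1; 0 0 -0.9 0 0 0 1; 0 0 -0.9 0 0 0 1; 0 0 -0.9 0 0 0 1; 0 0 0 0 0 0 1")

```text
t: 18.3
eef_pos: [0.5125, 0.1058, 0.1969]
tcp_rot: [[-0.985, -0.174, 0.005], [-0.174, 0.985, -0.0], [-0.005, -0.001, -1.0]]
contact_force: [0.4, 0.0, -3.0]
opening: 0.0238
gripper_force: 30.0
```

```bash
python3 go.py .548 .302 .19 1.3625
```

```text
t 18.3 pos [0.5125 0.1058 0.1969] yaw 1.7459141443653587 zax [ 0.0051 -0.0001 -1.    ] F [ 0.431   0.0261 -3.0218] open 0.023815692471183272 grip 29.958753883838654
az 3.6613353796257844 xyz [0.2332 7.9702 0.2754]
```

>>> step_arm(series="0 0 0 0 0 0.915 1; 0 0 0 0 0 0.915 1; 0 0 0 0 0 0.915 1; 0 0 0 0 0 0.915 1; 0.03 1 0 0 0 0 1; 0.03 1 0 0 0 0 1; 0.03 1 0 0 0 0 1; 0.03 1 0 0 0 0 1; 0.03 1 0 0 0 0 1; 0.03 1 0 0 0 0 1")

```text
t: 19.55
eef_pos: [0.5371, 0.2542, 0.1933]
tcp_rot: [[-0.978, 0.207, -0.002], [0.207, 0.978, -0.001], [0.001, -0.001, -1.0]]
contact_force: [1.1, 0.1, -2.2]
opening: 0.0238
gripper_force: 30.0
```

>>> step_arm(series="0.03 1 0 0 0 0 1; 0.03 1 0 0 0 0 1; 0 0 0.5 0 0 0 1; 0 0 0.5 0 0 0 1; 0 0 0 0 0 0 1")

```text
t: 20.18
eef_pos: [0.545, 0.3016, 0.1671]
tcp_rot: [[-0.978, 0.207, -0.004], [0.207, 0.978, -0.002], [0.004, -0.003, -1.0]]
contact_force: [0.5, -0.5, -2.6]
opening: 0.024
gripper_force: 30.0
```

```bash
python3 - <<'E'
from fit import *
import go
go.go(.548,.302,.06,1.3625)
a=env.get_image("top");b=env.get_image("side")
A=cv2.resize(a["color"][165:275,225:385],None,fx=2.5,fy=2.5,interpolation=2);B=cv2.resize(b["color"][40:260,240:400],None,fx=2.5,fy=2.5,interpolation=2)
A=cv2.copyMakeBorder(A,0,B.shape[0]-A.shape[0],0,0,0)
cv2.imwrite("pics/c3.png",np.hstack([A,B])[:,:,::-1])
E
```

```text
t 20.175 pos [0.545  0.3016 0.1671] yaw 1.3620297603724427 zax [-0.0042 -0.0018 -1.    ] F [ 0.5119 -0.5159 -2.6477] open 0.023981596970169033 grip 29.95892822742462
az -0.004490457669806386 xyz [-0.1132  0.0416  4.2847]
```

View pics/c3.png

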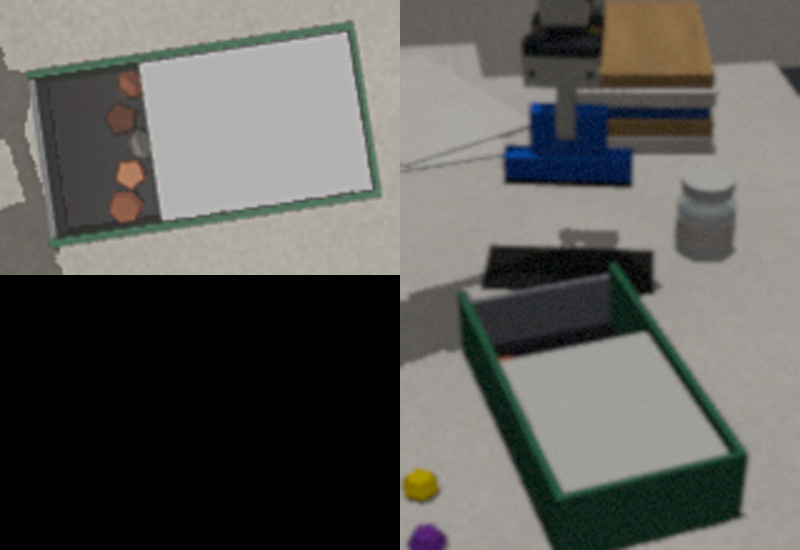

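All five chips lie in the trough (crop 131,83 / 121,119 / 142,145 / 130,174 / 125,207) and the plate is empty. Now I'll lower onto the mat.

>>> step_arm(series="-0.1 0.04 0 0 0 0 1; 0 0 0.8 0 0 0 1; 0 0 0.8 0 0 0 1; 0 0 0.8 0 0 0 1; 0 0 0.8 0 0 0 1; 0 0 0.5 0 0 0 1; 0 0 0.3 0 0 0 1; 0 0 0.1 0 0 0 1; 0 0 0 0 0 0 1; 0 0 0 0 0 0 1")

```text
t: 21.52
eef_pos: [0.5494, 0.3036, 0.0676]
tcp_rot: [[-0.978, 0.206, 0.001], [0.206, 0.978, 0.0], [-0.001, 0.001, -1.0]]
contact_force: [0.3, -0.3, -2.3]
opening: 0.0235
gripper_force: 30.0
```

```bash
python3 go.py .548 .302 .057 1.3625
```

```text
t 21.525 pos [0.5494 0.3036 0.0676] yaw 1.3629384264805529 zax [ 0.0012  0.0004 -1.    ] F [ 0.3451 -0.2864 -2.3161] open 0.02350867623075729 grip 29.958813786506653
az 0.004186664493741761 xyz [ 0.0429 -0.0742  0.4236]
```

>>> step_arm(series="0.04 -0.06 0.2 0 0 0 1; 0 0 0.1 0 0 0 1; 0 0 0 0 0 0 1")

```text
t: 21.9
eef_pos: [0.5474, 0.3021, 0.059]
tcp_rot: [[-0.978, 0.206, -0.001], [0.206, 0.978, -0.0], [0.001, -0.0, -1.0]]
contact_force: [-0.6, -0.8, -2.3]
opening: 0.0239
gripper_force: 30.0
```

>>> step_arm(series="0 0 0.08 0 0 0 1; 0 0 0 0 0 0 1")

```text
t: 22.15
eef_pos: [0.5479, 0.3022, 0.0578]
tcp_rot: [[-0.978, 0.206, 0.001], [0.206, 0.978, 0.0], [-0.001, 0.0, -1.0]]
contact_force: [-0.2, -1.5, 0.0]
opening: 0.0236
gripper_force: 30.0
```

>>> step_arm(series="0 0 0.06 0 0 0 1; 0 0 0 0 0 0 1")

```text
t: 22.4
eef_pos: [0.548, 0.3022, 0.0578]
tcp_rot: [[-0.979, 0.206, 0.001], [0.206, 0.979, 0.0], [-0.001, 0.0, -1.0]]
contact_force: [-3.7, -2.5, 8.9]
opening: 0.0239
gripper_force: 30.0
```

>>> step_arm(series="0 0 -0.06 0 0 0 1; 0 0 0 0 0 0 0; 0 0 0 0 0 0 0; 0 0 0 0 0 0 0; 0 0 0 0 0 0 0; 0 0 0 0 0 0 0; 0 0 0 0 0 0 0; 0 0 0 0 0 0 0; 0 0 0 0 0 0 0")

```text
t: 23.52
eef_pos: [0.5477, 0.3022, 0.0574]
tcp_rot: [[-0.978, 0.206, 0.0], [0.206, 0.978, 0.0], [-0.0, 0.0, -1.0]]
contact_force: [-0.0, 0.8, 0.6]
opening: 0.0922
gripper_force: 0.0
```

>>> step_arm(series="0 0 -0.4 0 0 0 0; 0 0 -0.8 0 0 0 0; 0 0 -1 0 0 0 0; 0 0 -1 0 0 0 0; 0 0 -1 0 0 0 0; 0 0 -1 0 0 0 0; 0.5 0.5 0 0 0 0 0; 1 1 0 0 0 0 0; 1 1 0 0 0 0 0; 1 1 0 0 0 0 0")

```text
t: 24.78
eef_pos: [0.478, 0.4072, 0.1861]
tcp_rot: [[-0.979, 0.206, -0.002], [0.206, 0.979, -0.001], [0.002, -0.001, -1.0]]
contact_force: [-0.0, 0.2, -0.1]
opening: 0.0926
gripper_force: 0.0
```

>>> step_arm(series="1 1 0 0 0 0 0; 1 1 0 0 0 0 0; 1 1 0 0 0 0 0; 1 1 0 0 0 0 0; 1 0.5 0 0 0 0 0; 1 0.5 0 0 0 0 0; 1 0.5 0 0 0 0 0; 0 0 0 0 0 0 0; 0 0 0 0 0 0 0")

```text
t: 25.9
eef_pos: [0.3368, 0.5763, 0.1866]
tcp_rot: [[-0.979, 0.206, -0.001], [0.206, 0.979, -0.001], [0.0, -0.001, -1.0]]
contact_force: [-0.0, 0.3, 0.5]
opening: 0.0931
gripper_force: 0.0
```

```bash
python3 - <<'E'
from fit import *
np.set_printoptions(precision=4,suppress=True)
a=env.get_image("top");b=env.get_image("side")
def mk(p,bx,t=8):
    c=cv2.GaussianBlur(p["color"],(3,3),0).astype(int); m=((c[:,:,2]-c[:,:,0])>t).astype(np.uint8); m=cv2.morphologyEx(m,3,np.ones((3,3))); o=np.zeros((400,640)); x,y,w,hh=bx; o[y:y+hh,x:x+w]=m[y:y+hh,x:x+w]; return o
ms=mk(a,(165,160,65,95)); print("scr",fit(SCR,[(a,ms)],[.548,.302,.004,-1.78],.004))
g=a["color"].max(2); dm=np.zeros((400,640)); dm[160:255,165:230]=(g<75)[160:255,165:230]; dm=np.maximum(dm,ms)
print("mat",fit(MAT,[(a,dm)],[.548,.302,0,-1.78],0.)); print(env.observe()["t"])
A=cv2.resize(a["color"][100:330,130:490],None,fx=1.3,fy=1.3,interpolation=2);B=cv2.resize(b["color"][90:390,200:490],None,fx=1,fy=1,interpolation=2)
A=cv2.copyMakeBorder(A,0,max(0,B.shape[0]-A.shape[0]),0,0,0)
cv2.imwrite("pics/f.png",np.hstack([A,cv2.copyMakeBorder(B,0,A.shape[0]-B.shape[0],0,0,0)])[:,:,::-1])
E
```

```text
scr (array([ 0.5486,  0.3042, -1.7834]), np.float64(0.08829047787563338))
mat (array([ 0.5476,  0.3016, -1.7807]), np.float64(0.05736945914488356))
26.0
```

View pics/f.png

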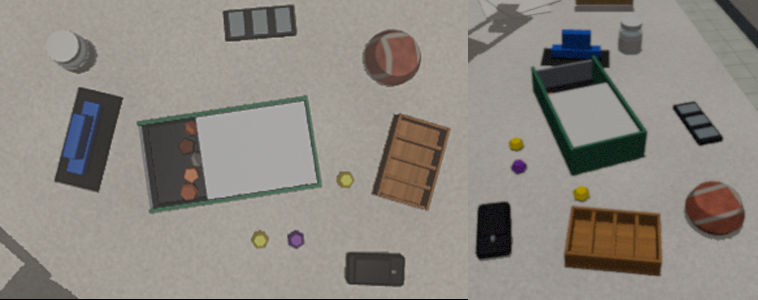

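The scraper stands centred and lengthwise on the mat (crop (82,138)), within 3 mm. All chips are in the trough and the bystanders look unmoved.

```bash
python3 -c "
from bench import env
print(env.hand_in())"
```

```text
the job is handed in; nothing more can be done
None
```

I swept all five chips into the trough, stood the scraper upright and lengthwise within about 3 mm of the mat's middle, released it, and handed the job in at about 26 s; no verdict came back.

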